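Put the supplies drawer right and close it

ROBOT

A 6-joint arm with a two-finger parallel gripper is mounted at the origin on a cart in front of the work surface, level with it; the furniture and walls round the work are solid. World frame = base frame: x ahead of the robot, y to its left, z up, the work surface at z = 0. Lengths are in mm, angles in rad, forces in N, time in s.
With the tool pointing down it reaches from about 400 to 925 mm from the base axis. Payload 12.5 kg.
Tool frame: the origin (TCP) lies midway between the tips of the shut fingers; the grasp point (between the pads) lies 19 mm behind it; z points along the fingers, y is the line along which they close (so a half turn about z gives the same grasp; the last joint's range is limited). The gripper opens to 95 mm and grips with 3 to 60 N. Pads are 20 mm wide; open, the fingers measure 119 mm over their backs; the gripper's body (75 mm by 180 mm) begins 59 mm behind the grasp point.
Start: joints at [1.028, 0.491, 1.559, -0, 1.092, -0.106], TCP at [264.388, 566.344, 214.661] pointing down, gripper open.
Joint ranges: [-3.1, 3.1], [-0.84, 2.19], [0.05, 2.79], [-1.13, 4.28], [0.06, 2.93], [-2.69, 2.69]. Speed limits (rad/s): [2.22, 2.22, 2.79, 3.14, 3.14, 3.14].

INTERFACE

Orientations are given as [roll, pitch, yaw] about the fixed x, y, z axes, in that order (R = Rz(yaw) Ry(pitch) Rx(roll)).
In Python, from cell import state, read_camera, camera_info, env gives the robot as it stands.
- The arm moves only by the tool move_arm, never from a script. Its argument "commands" is a list of rows, each a list of 3 entries, a list of its own where there are three numbers: the shift along the world's x, y, z in cm, then the turn, a rotation vector about the world's x, y, z in degrees, then the opening, from 0 (shut) to 1 (fully open). A call has 1 to 10 rows; each row shifts and turns the commanded pose from where the row before left it; what a row does not reach is not made up. A row lasts 1/10 s, in which the tool goes at most 50 mm and 8.59 degrees, less where a joint would pass 70% of its speed; a pose out of reach is approached as far as the arm can. A call with a gripper value outside its range is refused whole. The fingers move at their own pace and stop on an object; the grip force is fixed at half the most. Time passes only in rows, so rows that do not move let the fingers close. It gives the time, the measured TCP pose, the force, the opening and the grip force at its end, in the units of the state.
- state(): the state, without advancing time (a new reading comes with each control period).
- read_camera(name): name is "side" or "top"; returns the picture (384x512x3 uint8, blue, green, red); there is no depth.
- camera_info(name): a dict with "K" (3x3 intrinsics, pixels), "cam_to_world" (4x4, takes a point from camera to world coordinates). Camera axes: x right, y down, z forward; pixel columns grow to the right and rows downward; lengths in mm; the calibration is good to about 2 mm. A picture is of the moment at which its call begins. camera_info takes no time and is no camera call.
- env.job_done(): hands the job in; it is judged then, once.
The state is a dict: "t": time; "joints": joint angles; "qvel": joint speeds; "tau": joint torques, N m; "eef_pos": TCP position; "tcp_rot": TCP orientation; "ft_force": force on the tool from outside, world axes, zero at the start; "moment": the same for the moment, N m; "opening": opening from 0.0 (shut) to 1.0 (fully open); "grip_force": force on a finger pad.
Only numpy, scipy, OpenCV 4.12 (cv2) and the standard library are available. Lean on these libraries where they do the work, as an engineer would, in place of code of your own. Each camera call takes 0.05 s, during which the arm holds its last target. There are 200 camera calls.

TASK

The spice jar standing in the open supplies drawer is too tall to go in: lift it out and stand it upright on the steel tray next to the other jar. Then lay the roll of labels flat in the drawer bay that the jar has left, leaving the roll of tape in the bay beside it and everything else where it is. Finally push the drawer fully home, steadily and without slamming, until it snaps in at its catch and stays shut.

Things in the scene. Friction and masses are not known exactly. Their poses are not given: they have to be found in the camera images.
- cabinet: Low bench-top supplies cabinet (plain sheet metal, 210 deep x 290 wide x 92 mm high, fixed on the table at the robot's left, one drawer). Origin: under the middle of its front face, at table height. x axis: from its front straight back, y to the left as seen from the front, z up; the drawer opens along -x. Clear height over the drawer floor, under the cabinet's top: 69 mm.
- drawer (a joint): How far the drawer is open, m: 0 home, 0.20 most; starts 0.16 to 0.185. About 1 N friction. A spring roller catch resists from about 14 to 6 mm before home, with at most about 12 N, and presses the drawer back out if let go there; pushed to within about 4 mm, the catch pulls it home and holds it.
- drawer_front (a point): Point on the outer face of the white drawer front (286 wide, 14 thick, 10 to 88 mm above the table), on its middle line, 72 mm above the table; axes as the cabinet's. Drawer home: at x = -14, y = 0 mm in the cabinet's frame. A bar handle, 100 mm wide, 8 mm thick, stands out 28 mm at 34 mm above the table; over it the front is flat but for a thin card holder at the left.
- bay_left (a point): Centre of the floor of the drawer's front left bay, 19 mm above the table; axes as the cabinet's, moves with the drawer. The bay is 136 mm long (x) and 126 mm wide (y). It lies wholly in front of the cabinet when the drawer is open. Its divider walls rise 45 to 50 mm above its floor, the drawer front 69 mm.
- bay_right (a point): The same for the front right bay. One of the two bays holds the tall jar, the other the roll of tape; which is which varies.
- jar: The spice jar that starts standing in the drawer: round, white cap, labelled body, 47 mm across, 98 mm tall, about 0.2 kg, z up along it. Origin: centre of its underside.
- other_jar: The other spice jar, with a dark cap, round, 44 mm across, 96 mm tall, 0.2 kg, standing on the right part of the tray and to be left there. Origin: centre of its underside.
- tray: Shallow open steel tray, 130 (x) x 190 (y) mm, rim 16 mm high, walls and floor 3 mm, fixed on the table near the front edge, right of the drawer. Origin: centre of its underside.
- tray_free (a point): Middle of the free left part of the tray, on its floor, 3 mm above the table; the other jar stands about 90 mm from here.
- label_roll: Roll of white labels lying flat on the table at the robot's right, round, 68 mm across, 40 mm high, about 0.14 kg; no open hole to grip by. Origin: centre of its underside, z along the roll's axis, up.
- tape_roll: Roll of brown packing tape lying flat in one of the drawer's front bays, 96 mm across, 48 mm high, 0.15 kg. Origin: centre of its underside, z along its axis, up.
- cup: Small measuring cup, 57 mm across, 51 mm high, standing on the table behind the sealer's left end: a bystander. Origin: centre of its underside.
- impulse_sealer: Blue bag sealer fixed on the table in the middle of the work: an obstacle, 100 (x) x 396 (y) mm, turned 0.14 rad; body and closed arm 98 mm high, knob at its right end 142 mm high. Origin: centre of its underside. Carry things over it or round it.
There are look-alikes about, which are no part of the job. What is shaped like the label_roll but green is not meant.

How it is judged:
By the outcome, as a careful person would: the job done as asked, in the order asked, and still so for the second after the job is handed in, with the robot touching nothing.
It also fails if it takes over 72 s, if anything falls off the work surface, if the arm or the gripper's body presses on something with over 40 N, if the wrist force passes 120 N, or if a joint passes its speed limit or range.

## Working session

There is one attempt and no reset: what is moved stays moved. The work goes in short steps, Python scripts to look and compute and a tool call to move; the robot and the scene stay as the last step left them, time stands still between calls to the robot, and variables do not carry over. Pictures are saved under pics/ and viewed, at most 10 in all, crops included, and the job is handed in when it is done.

Besides the shell and the picture viewer there is one more tool, called after "Request:" as name(argument=value, ...), one argument or row to a line, values as JSON. move_arm: Moves the arm, as the interface text tells. Its arguments: {"type":"object","properties":{"commands":{"type":"array"}},"required":["commands"]}

```bash
mkdir -p pics; ls
python3 - <<'E'
from cell import *
import cv2
s=state();print(s)
for n in("side","top"):
    im=read_camera(n);cv2.imwrite(f"pics/{n}0.png",im)
    c=camera_info(n);print(c["K"],c["cam_to_world"])
E
```

```text
pics
{'t': 0.0, 'joints': array([ 1.02838308e+00,  4.91569535e-01,  1.55949051e+00,  7.44137937e-06,
        1.09172838e+00, -1.05582629e-01]), 'qvel': array([-0.00161561, -0.00082934, -0.00127438, -0.0001884 ,  0.00054183,
        0.0008623 ]), 'tau': array([ 7.77386704e-04, -6.12656236e+01, -2.58178031e+01,  6.93257712e-02,
        4.82405524e-02, -9.72730368e-05]), 'eef_pos': array([264.24550613, 566.09157861, 214.0414258 ]), 'tcp_rot': array([-3.14040424e+00, -1.32581158e-04,  2.70475852e+00]), 'ft_force': array([-0.03559012, -0.42044851, -1.14410014]), 'moment': array([ 0.03157572, -0.05212775,  0.01339483]), 'grip_force': 0.0, 'opening': 1.0003339571777679}
[[354.73445684   0.         257.16453196]
 [  0.         354.73445684 190.7642636 ]
 [  0.           0.           1.        ]] [[ 9.76762833e-01 -7.88623789e-02  1.99286461e-01  3.66119165e+02]
 [-2.14301602e-01 -3.72527622e-01  9.02938533e-01 -8.17895904e+02]
 [ 3.03183071e-03 -9.24664207e-01 -3.80771469e-01  4.44825237e+02]
 [ 0.00000000e+00  0.00000000e+00  0.00000000e+00  1.00000000e+00]]
[[423.90828146   0.         252.67975916]
 [  0.         423.90828146 189.53661286]
 [  0.           0.           1.        ]] [[ 2.05936022e-02 -9.89822340e-01  1.40810651e-01  3.61567131e+02]
 [-9.99629562e-01 -1.78783934e-02  2.05207513e-02  3.91722830e+01]
 [-1.77944299e-02 -1.41181085e-01 -9.89823853e-01  1.24925775e+03]
 [ 0.00000000e+00  0.00000000e+00  0.00000000e+00  1.00000000e+00]]
```

View pics/top0.png

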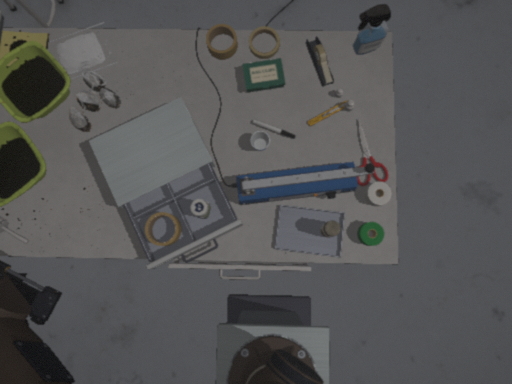

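View pics/side0.png

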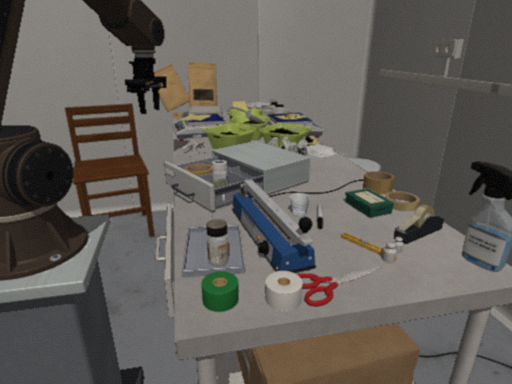

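The jar with the white cap stands in the drawer's right bay (top 199,208), and the tape lies in the left bay (163,228). There are two candidates for the label roll: white at top (379,193) / side (284,290), and green at top (371,234) / side (220,290). White fits the description. I'll confirm with one enlarged crop and measure.

```bash
cat > h.py <<'E'
from cell import *
import cv2, numpy as np
def ray(n,u,v,z):
    c=camera_info(n);T=np.array(c["cam_to_world"]);d=T[:3,:3]@np.linalg.solve(c["K"],[u,v,1]);o=T[:3,3]
    return (o+d*(z-o[2])/d[2])
def proj(n,p):
    c=camera_info(n);T=np.array(c["cam_to_world"]);q=c["K"]@(T[:3,:3].T@(np.array(p)-T[:3,3]));return q[:2]/q[2]
E
python3 - <<'E'
from h import *
t=cv2.imread("pics/top0.png")
a=cv2.resize(t[90:275,85:255],None,fx=3,fy=3,interpolation=cv2.INTER_CUBIC)
b=cv2.resize(t[170:262,265:400],None,fx=2.1,fy=2.1*1,interpolation=cv2.INTER_CUBIC)
s=cv2.imread("pics/side0.png");c=cv2.resize(s[200:320,180:320],None,fx=2,fy=2)
o=np.zeros((555,800,3),np.uint8);o[:a.shape[0],:a.shape[1]]=a;o[:b.shape[0],512:512+b.shape[1]]=b;o[250:250+c.shape[0],512:512+c.shape[1]]=c
cv2.imwrite("pics/crop.png",o)
print("jar top",ray("top",199,208,117)) 
print("label",ray("top",379,193,40),"other",ray("top",330,229,96))
g=cv2.cvtColor(t,cv2.COLOR_BGR2HSV)
m=((g[...,2]>150)&(g[...,1]<60)).astype(np.uint8)
n,l,st,ce=cv2.connectedComponentsWithStats(m)
for i in range(1,n):
    if st[i,4]>40: print(st[i],ce[i])
E
```

```text
jar top [469.91512635 205.89782834 117.        ]
label [ 530.11209165 -297.65520959   40.        ] other [ 421.64788212 -148.19200021   96.        ]
```

View pics/crop.png

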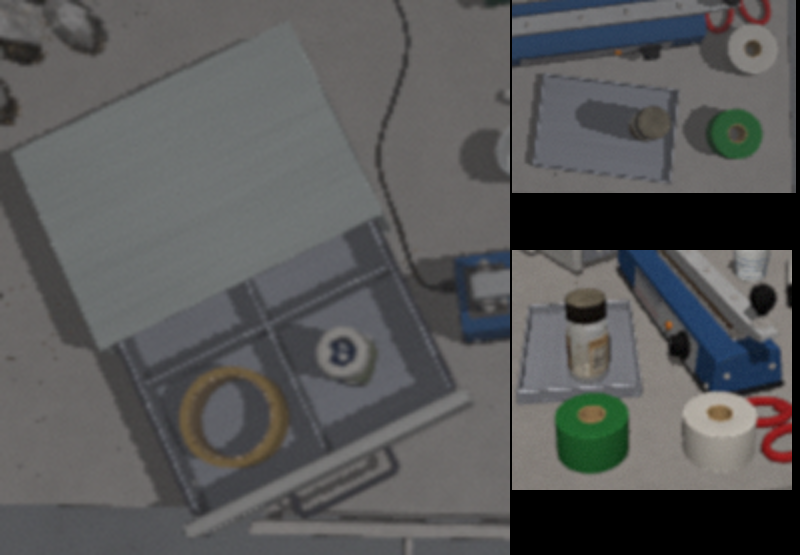

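The crop confirms the white roll (upper right, small brown core) as the label_roll. The green one is the decoy. In the drawer crop, the jar cap is at (344,354), the tape at (233,417), the drawer front's top edge runs from (190,530) to (470,400), and the handle is at (345,485).

Run:
```python
from h import *
t=cv2.imread("pics/top0.png");g=cv2.cvtColor(t,cv2.COLOR_BGR2HSV)
A=lambda u,v,z:ray("top",85+u/3,90+v/3,z).round(0)
print("cab",[A(*p,92)[:2] for p in((15,152),(290,25),(380,215),(105,347))])
print("front outer top",A(192,533,88),A(470,404,88))
print("bay pts",[A(*p,66)[:2] for p in((268,325),(325,450),(388,270),(148,382))])
print("jar",A(344,354,117),"tape",A(233,417,67))
print("tray",[ray("top",265+(u-512)/2.1,170+v/2.1,16).round(0)[:2] for u,v in((544,78),(676,92),(668,181),(534,165))])
for nm,(x0,y0,x1,y1),cz in(("label",(362,178,395,210),40),("jarcap",(185,195,212,222),117)):
    r=g[y0:y1,x0:x1];print(nm,np.percentile(r[...,2],[10,50,90,99]))
    m=((r[...,2]>np.percentile(r[...,2],50)*1.15)&(r[...,1]<60)).astype(np.uint8)
    n,l,st,ce=cv2.connectedComponentsWithStats(m);i=1+np.argmax(st[1:,4]);(c,R)=cv2.minEnclosingCircle(np.argwhere(l==i)[:,::-1].astype(np.float32));print(st[i],c[0]+x0,c[1]+y0,R,ray("top",c[0]+x0,c[1]+y0,cz))
# sealer
m=cv2.inRange(g,(100,120,30),(125,255,255));n,l,st,ce=cv2.connectedComponentsWithStats(m);i=1+np.argmax(st[1:,4])
bx=cv2.boxPoints(cv2.minAreaRect(np.argwhere(l==i)[:,::-1].astype(np.float32)));print("sealer",[ray("top",*p,90).round(0)[:2] for p in bx])
print("cup",ray("top",260,141,51))
```

```text
cab [array([657., 525.]), array([785., 271.]), array([603., 179.]), array([475., 428.])]
front outer top [308. 340.  88.] [429.  91.  88.]
bay pts [array([501., 284.]), array([385., 226.]), array([555., 173.]), array([445., 394.])]
jar [470. 204. 117.] tape [414. 313.  67.]
tray [array([487., -17.]), array([ 471., -199.]), array([ 349., -187.]), array([367.,  -4.])]
label [ 70. 110. 133. 135.]
[  7   4  22  23 315] 379.2566146850586 192.759259223938 11.570770263671875 [ 530.8213097  -298.40089343   40.        ]
jarcap [ 71.  101.  120.2 129. ]
[ 7  4 15 16 96] 198.6428575515747 206.6428575515747 7.817532062530518 [473.55869261 207.00151408 117.        ]
sealer [array([520., 103.]), array([ 567., -220.]), array([ 540., -223.]), array([493.,  99.])]
cup [674.67371875  45.69985563  51.        ]
```

Request:
move_arm(
  commands=[
    [[2.3,-4,0],[0,0,0],0.75],
    [[2.3,-4,0],[0,0,0],0.75],
    [[2.3,-4,0],[0,0,0],0.75],
    [[2.3,-4,0],[0,0,0],0.75],
    [[2.3,-4,0],[0,0,0],0.75],
    [[2.3,-4,0],[0,0,0],0.75],
    [[2.3,-4,0],[0,0,0],0.75],
    [[2.3,-4,0],[0,0,0],0.75],
    [[2.3,-4,0],[0,0,0],0.75],
    [[0,0,0],[0,0,0],0.75],
  ],
)

```text
t: 1.1
eef_pos: [473.5, 202.5, 214.4]
tcp_rot: [-3.141, 0.0, 2.7]
ft_force: [-0.2, 0.5, 0.0]
opening: 0.75
grip_force: 0.0
```

Run:
```python
from h import *
s=cv2.imread("pics/side0.png");g=cv2.cvtColor(s,cv2.COLOR_BGR2HSV)
for p in((471,205,117),(471,205,19),(531,-298,40),(531,-298,0)): print(p,proj("side",p).round(1))
a=cv2.resize(s[150:200,190:250],None,fx=5,fy=5);i=read_camera("side");b=cv2.resize(i[60:200,150:300],None,fx=3,fy=3)
o=np.zeros((430,760,3),np.uint8);o[:250,:300]=a;o[:420,305:755]=b;cv2.imwrite("pics/c2.png",o)
```

```text
(471, 205, 117) [218.1 162.2]
(471, 205, 19) [219.3 192.2]
(531, -298, 40) [283.3 281.4]
(531, -298, 0) [282.7 298.8]
```

View pics/c2.png

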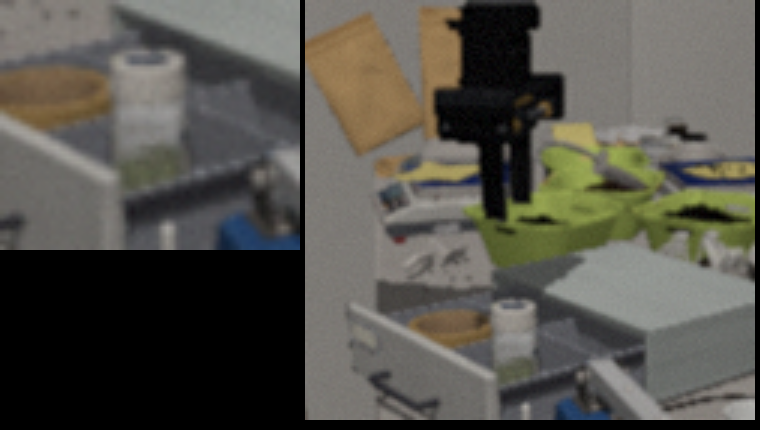

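The side view shows the cap top at (220,161.6), predicted at (218,162). That puts the jar near (474,206), and the fingers hang above it. I'll descend and grip.

Request:
move_arm(
  commands=[
    [[0.1,0.3,-4],[0,0,0],0.75],
    [[0,0,-4],[0,0,0],0.75],
    [[0,0,-3],[0,0,0],0.75],
    [[0,0,-2],[0,0,0],0.75],
    [[0,0,-1],[0,0,0],0.75],
    [[0,0,0],[0,0,0],0.75],
    [[0,0,0],[0,0,0],0.3],
    [[0,0,0],[0,0,0],0.3],
    [[0,0,0],[0,0,0],0.3],
    [[0,0,0],[0,0,0],0.3],
  ],
)

```text
t: 2.15
eef_pos: [472.7, 209.4, 75.4]
tcp_rot: [3.141, 0.001, 2.705]
ft_force: [-1.0, -0.7, 4.8]
opening: 0.5
grip_force: 30.0
```

Request:
move_arm(
  commands=[
    [[0,0,0],[0,0,0],0.3],
    [[0,0,0],[0,0,0],0.3],
    [[0,0,0.5],[0,0,0],0.3],
    [[0,0,1],[0,0,0],0.3],
  ],
)

```text
t: 2.55
eef_pos: [472.0, 209.2, 89.7]
tcp_rot: [-3.141, -0.001, 2.705]
ft_force: [-0.3, 0.0, -2.1]
opening: 0.503
grip_force: 30.0
```

Request:
move_arm(
  commands=[
    [[0,0,3],[0,0,0],0.3],
    [[0,0,4],[0,0,0],0.3],
    [[0,0,4],[0,0,0],0.3],
    [[0,0,1],[0,0,0],0.3],
    [[-0.6,-3,0],[0,0,0],0.3],
    [[-0.7,-4,0],[0,0,0],0.3],
    [[-0.7,-4,0],[0,0,0],0.3],
    [[-0.7,-4,0],[0,0,0],0.3],
    [[-0.7,-4,0],[0,0,0],0.3],
    [[-0.7,-4,0],[0,0,0],0.3],
  ],
)

```text
t: 3.55
eef_pos: [430.5, -22.0, 209.6]
tcp_rot: [-3.142, -0.0, 2.705]
ft_force: [1.7, 0.0, -2.6]
opening: 0.502
grip_force: 30.0
```

Request:
move_arm(
  commands=[
    [[-0.7,-2.6,0],[0,0,0],0.3],
    [[-0.2,-1,0],[0,0,0],0.3],
    [[0,0,-4],[0,0,0],0.3],
    [[0,0,-4],[0,0,0],0.3],
    [[0,0,-3],[0,0,0],0.3],
    [[0,0,-1],[0,0,0],0.3],
    [[0,0,0],[0,0,0],0.3],
    [[0,0,0],[0,0,0],0.3],
  ],
)

```text
t: 4.35
eef_pos: [423.0, -56.5, 90.5]
tcp_rot: [3.141, 0.001, 2.705]
ft_force: [1.1, 0.4, -1.6]
opening: 0.507
grip_force: 30.0
```

Run:
```python
from h import *
s=state();print(s["eef_pos"],s["joints"])
i=read_camera("side");b=cv2.resize(i[130:330,140:330],None,fx=3,fy=3)
cv2.imwrite("pics/c3.png",b)
```

```text
[422.97002013 -56.53177012  90.52666599] [-2.87994194e-01  4.18255735e-01  2.16009475e+00  2.24017079e-04
  5.62267715e-01 -1.42254282e+00]
```

View pics/c3.png

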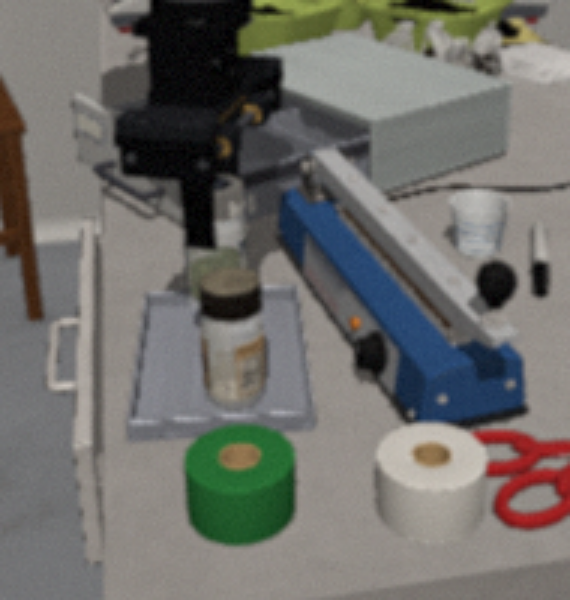

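The jar hangs upright over the free left part of the tray, at (215,230) in the crop, behind the other jar. Next is a slow lowering.

Request:
move_arm(
  commands=[
    [[0,0,-1.5],[0,0,0],0.3],
    [[0,0,-0.8],[0,0,0],0.3],
    [[0,0,-0.4],[0,0,0],0.3],
    [[0,0,-0.2],[0,0,0],0.3],
    [[0,0,0],[0,0,0],0.3],
    [[0,0,0],[0,0,0],0.3],
  ],
)

```text
t: 5.0
eef_pos: [422.5, -56.7, 60.9]
tcp_rot: [3.141, 0.0, 2.705]
ft_force: [0.1, -0.9, -1.3]
opening: 0.505
grip_force: 30.0
```

Request:
move_arm(
  commands=[
    [[0,0,-0.1],[0,0,0],0.3],
    [[0,0,-0.1],[0,0,0],0.3],
    [[0,0,-0.1],[0,0,0],0.3],
    [[0,0,0],[0,0,0],0.3],
  ],
)

```text
t: 5.4
eef_pos: [422.5, -57.0, 59.0]
tcp_rot: [-3.141, 0.001, 2.705]
ft_force: [-7.5, -3.6, 26.8]
opening: 0.503
grip_force: 30.0
```

Run:
```python
from h import *
S=lambda u,v,z:ray("side",140+u/3,130+v/3,z).round(0)
print("near right bottom",S(408,418,0),"far right bottom",S(525,408,0),"top right near",S(425,385,45),"roll",S(432,453,40))
for z in(125,):print("knob side",S(495,283,z),"top",ray("top",370,168,z).round(0))
print("arm end",S(500,335,98), ray("top",265+(690-512)/2.1,170+20/2.1,98).round(0))
print("jar side base L",S(280,205,0))
```

```text
near right bottom [ 544. -203.   -0.] far right bottom [ 630. -209.   -0.] top right near [ 547. -231.   45.] roll [ 533. -297.   40.]
knob side [ 587. -245.  125.] top [ 586. -251.  125.]
arm end [ 585. -264.   98.] [ 558. -203.   98.]
jar side base L [513. 192.   0.]
```

Request:
move_arm(
  commands=[
    [[0,0,0.1],[0,0,0],0.75],
    [[0,0,0],[0,0,0],0.75],
    [[0,0,0],[0,0,0],0.75],
    [[0,0,0],[0,0,0],0.75],
    [[0,0,2],[0,0,0],0.75],
    [[0,0,4],[0,0,0],0.75],
    [[0,0,4],[0,0,0],0.75],
    [[0,0,4],[0,0,0],0.9],
    [[0,0,2],[0,0,-8],0.9],
    [[0,0,0],[0,0,-8],0.9],
  ],
)

```text
t: 6.4
eef_pos: [423.4, -56.9, 221.3]
tcp_rot: [3.139, 0.005, 2.42]
ft_force: [-0.5, -0.1, 0.0]
opening: 0.887
grip_force: 0.0
```

Request:
move_arm(
  commands=[
    [[1,-2.4,0],[0,0,-8],0.9],
    [[1,-2.4,0],[0,0,-8],0.9],
    [[1,-2.4,0],[0,0,-8],0.9],
    [[1,-2.4,0],[0,0,-8],0.9],
    [[1,-2.4,0],[0,0,-8],0.9],
    [[1,-2.4,0],[0,0,-8],0.9],
    [[1,-2.4,0],[0,0,-8],0.9],
    [[1,-2.4,0],[0,0,-8],0.9],
    [[1,-2.4,0],[0,0,-8],0.9],
    [[1,-2.4,0],[0,0,-8],0.9],
  ],
)

```text
t: 7.4
eef_pos: [522.6, -297.6, 218.2]
tcp_rot: [-3.141, -0.0, 1.023]
ft_force: [0.4, 0.4, 0.3]
opening: 0.901
grip_force: 0.0
```

Request:
move_arm(
  commands=[
    [[0.9,0,0],[0,0,-8],0.9],
    [[0,0,0],[0,0,-6],0.9],
    [[0,0,0],[0,0,0],0.9],
    [[0,0,0],[0,0,0],0.9],
  ],
)

```text
t: 7.8
eef_pos: [531.2, -296.5, 218.4]
tcp_rot: [-3.141, 0.0, 0.788]
ft_force: [-0.6, 0.5, 0.6]
opening: 0.899
grip_force: 0.0
```

Run:
```python
from h import *
s=state();print(s["eef_pos"],s["tcp_rot"],s["joints"])
i=read_camera("side");j=read_camera("top")
a=cv2.resize(i[110:330,140:340],None,fx=2,fy=2);b=cv2.resize(j[120:270,190:400],None,fx=1.8,fy=1.8)
o=np.zeros((440,790,3),np.uint8);o[:,:400]=a;o[:b.shape[0],405:405+b.shape[1]]=b
cv2.imwrite("pics/c4.png",o)
```

```text
[ 531.24775566 -296.50232163  218.38541638] [-3.14108894e+00  1.11480816e-04  7.88206864e-01] [-6.17578797e-01  4.63739758e-01  1.59652658e+00 -3.08388105e-05
  1.08184149e+00  1.65025185e-01]
```

View pics/c4.png

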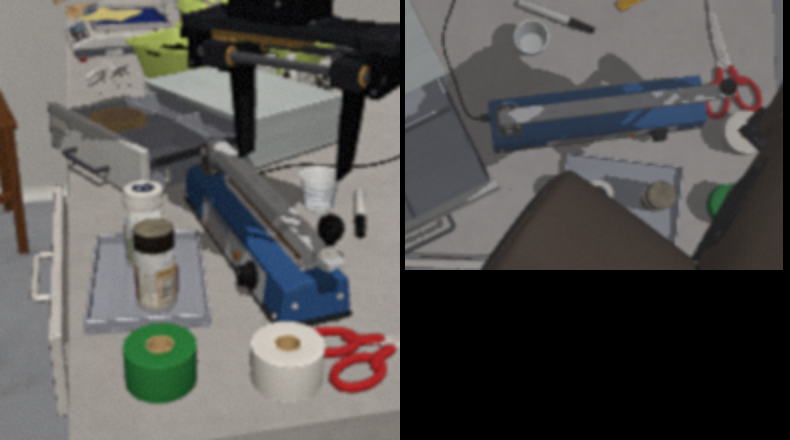

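The jar stands upright on the tray by the other jar. The roll is still free, with the red scissors' rings close behind it, so I'll check them against the finger landing spots.

Run:
```python
from h import *
t=cv2.imread("pics/top0.png");g=cv2.cvtColor(t,cv2.COLOR_BGR2HSV)
m=((g[...,0]<8)|(g[...,0]>172))&(g[...,1]>120)&(g[...,2]>50);m[:, :350]=0;m[210:]=0;m[:145]=0
P=np.array([ray("top",u,v,8)[:2] for v,u in np.argwhere(m)]);print(len(P),P.min(0),P.max(0))
c=np.array([532,-298])
for a in (100,110,117,125,135):
    d=np.array([np.cos(np.radians(a)),np.sin(np.radians(a))]);n=np.array([-d[1],d[0]])
    for s in(1,-1):
        q=c+s*49*d; r=P-q; e=np.maximum(abs(r@d)-7,0),np.maximum(abs(r@n)-11,0)
        print(a,s,q.round(),np.hypot(*e).min().round(1))
```

```text
179 [ 560.3618036  -331.44568263] [ 642.29034134 -242.86230507]
100 1 [ 523. -250.] 24.9
100 -1 [ 541. -346.] 26.6
110 1 [ 515. -252.] 32.4
110 -1 [ 549. -344.] 19.0
117 1 [ 510. -254.] 37.7
117 -1 [ 554. -342.] 13.8
125 1 [ 504. -258.] 43.5
125 -1 [ 560. -338.] 7.6
135 1 [ 497. -263.] 50.4
135 -1 [ 567. -333.] 0.0
```

Request:
move_arm(
  commands=[
    [[0.1,-0.1,-4],[0,0,-8],0.9],
    [[0,0,-4],[0,0,-8],0.9],
    [[0,0,-4],[0,0,-1],0.9],
    [[0,0,-3],[0,0,0],0.9],
    [[0,0,-1],[0,0,0],0.9],
    [[0,0,0],[0,0,0],0.9],
  ],
)

```text
t: 8.5
eef_pos: [532.1, -297.4, 57.9]
tcp_rot: [-3.14, 0.001, 0.489]
ft_force: [-0.1, 1.2, -0.8]
opening: 0.898
grip_force: 0.0
```

Request:
move_arm(
  commands=[
    [[0,0,-2],[0,0,0],0.9],
    [[0,0,-1.5],[0,0,0],0.9],
    [[0,0,-1],[0,0,0],0.9],
    [[0,0,0],[0,0,0],0.9],
    [[0,0,0],[0,0,0],0.9],
  ],
)

```text
t: 9.0
eef_pos: [532.6, -297.8, 14.2]
tcp_rot: [3.141, -0.0, 0.488]
ft_force: [0.7, -0.8, 0.3]
opening: 0.903
grip_force: 0.0
```

Request:
move_arm(
  commands=[
    [[0,0,-0.2],[0,0,0],0.6],
    [[0,0,0],[0,0,0],0.6],
    [[0,0,0],[0,0,0],0.6],
    [[0,0,0],[0,0,0],0.6],
    [[0,0,0],[0,0,0],0.6],
    [[0,0,1],[0,0,0],0.6],
    [[0,0,2],[0,0,0],0.6],
    [[0,0,2],[0,0,0],0.6],
  ],
)

```text
t: 9.8
eef_pos: [532.2, -297.5, 62.4]
tcp_rot: [-3.141, 0.0, 0.488]
ft_force: [0.2, -0.4, -0.1]
opening: 0.703
grip_force: 30.0
```

Request:
move_arm(
  commands=[
    [[0,0,4],[0,0,0],0.6],
    [[0,0,4],[0,0,0],0.6],
    [[0,0,4],[0,0,0],0.6],
    [[0,0,3],[0,0,0],0.6],
    [[-0.5,4,0],[0,0,0],0.6],
    [[-0.5,4,0],[0,0,0],0.6],
    [[-0.5,4,0],[0,0,0],0.6],
    [[-0.5,4,0],[0,0,0],0.6],
    [[-0.5,4,0],[0,0,0],0.6],
    [[-0.5,4,0],[0,0,0],0.6],
  ],
)

```text
t: 10.8
eef_pos: [501.7, -56.1, 212.3]
tcp_rot: [3.141, -0.0, 0.488]
ft_force: [0.0, 0.6, -1.2]
opening: 0.706
grip_force: 30.0
```

Request:
move_arm(
  commands=[
    [[-0.5,4,0],[0,0,0],0.6],
    [[-0.5,4,0],[0,0,0],0.6],
    [[-0.5,4,0],[0,0,0],0.6],
    [[-0.5,4,0],[0,0,0],0.6],
    [[-0.5,4,0],[0,0,0],0.6],
    [[-0.6,4,0],[0,0,0],0.6],
    [[0,1.3,0],[0,0,0],0.6],
    [[0,0,0],[0,0,0],0.6],
    [[0,0,0],[0,0,0],0.6],
  ],
)

```text
t: 11.7
eef_pos: [471.3, 194.8, 211.8]
tcp_rot: [3.141, 0.0, 0.489]
ft_force: [-0.4, -1.0, -0.4]
opening: 0.707
grip_force: 30.0
```

Run:
```python
from h import *
s=state();print(s["eef_pos"],s["opening"],s["tcp_rot"],s["joints"])
i=read_camera("side");j=read_camera("top")
a=cv2.resize(i[80:250,140:300],None,fx=2.5,fy=2.5);b=cv2.resize(j[150:280,100:260],None,fx=2.4,fy=2.4)
o=np.zeros((430,790,3),np.uint8);o[:425,:400]=a;o[:b.shape[0],405:405+b.shape[1]]=b
cv2.imwrite("pics/c5.png",o)
```

```text
[471.34981845 194.81836131 211.81528456] 0.7072539213037561 [3.14129463e+00 1.90022657e-04 4.88648914e-01] [ 2.62543489e-01  3.31682935e-01  1.83973464e+00 -4.03660003e-04
  9.70293491e-01  1.34491898e+00]
```

View pics/c5.png

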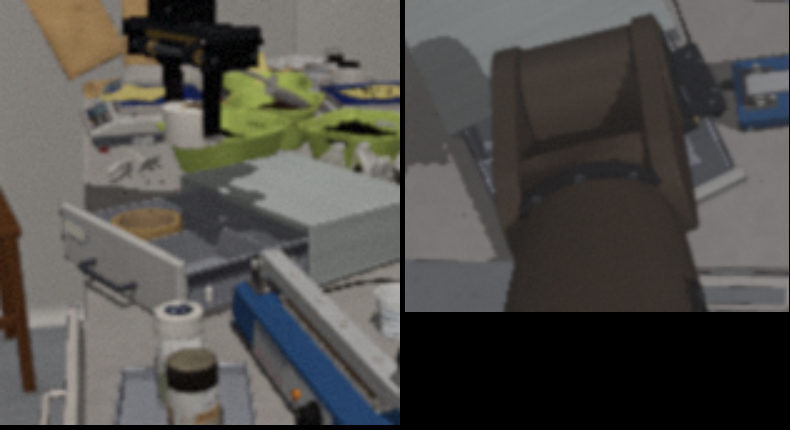

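The roll is held above the empty right bay, and the tape and drawer are unchanged. I'll lower it.

Request:
move_arm(
  commands=[
    [[0,0,-4],[0,0,0],0.6],
    [[0,0,-4],[0,0,0],0.6],
    [[0,0,-3],[0,0,0],0.6],
    [[0,0,-3],[0,0,0],0.6],
    [[0,0,-1.5],[0,0,0],0.6],
    [[0,0,-1],[0,0,0],0.6],
    [[0,0,-0.8],[0,0,0],0.6],
    [[0,0,-0.4],[0,0,0],0.6],
    [[0,0,0],[0,0,0],0.6],
    [[0,0,0],[0,0,0],0.6],
  ],
)

```text
t: 12.8
eef_pos: [471.7, 195.4, 35.2]
tcp_rot: [3.141, -0.001, 0.488]
ft_force: [-0.3, -0.9, -1.4]
opening: 0.708
grip_force: 30.0
```

Request:
move_arm(
  commands=[
    [[0,0,-0.2],[0,0,0],0.6],
    [[0,0,-0.1],[0,0,0],0.6],
    [[0,0,0],[0,0,0],0.6],
  ],
)

```text
t: 13.1
eef_pos: [471.4, 195.4, 31.7]
tcp_rot: [3.141, -0.0, 0.488]
ft_force: [-0.6, 0.1, -0.6]
opening: 0.705
grip_force: 30.0
```

Request:
move_arm(
  commands=[
    [[0,0,-0.1],[0,0,0],0.6],
    [[0,0,-0.1],[0,0,0],0.6],
    [[0,0,0],[0,0,0],0.6],
  ],
)

```text
t: 13.4
eef_pos: [472.4, 195.8, 30.9]
tcp_rot: [3.141, -0.003, 0.488]
ft_force: [-1.2, 1.9, 15.0]
opening: 0.7
grip_force: 30.0
```

Request:
move_arm(
  commands=[
    [[0,0,0.1],[0,0,0],0.84],
    [[0,0,0],[0,0,0],0.84],
    [[0,0,0],[0,0,0],0.84],
    [[0,0,0],[0,0,0],0.84],
    [[0,0,2],[0,0,0],0.84],
    [[0,0,4],[0,0,0],0.84],
    [[0,0,4],[0,0,0],0.84],
    [[0,0,4],[0,0,0],0],
    [[0,0,2],[0,0,0],0],
    [[0,0,0],[0,0,0],0],
  ],
)

```text
t: 14.4
eef_pos: [472.3, 195.6, 193.2]
tcp_rot: [3.14, -0.005, 0.488]
ft_force: [-0.0, 0.7, -1.5]
opening: 0.647
grip_force: 0.0
```

Request:
move_arm(
  commands=[
    [[-3.5,0.7,0],[0,0,0],0],
    [[-3.5,0.7,0],[0,0,0],0],
    [[-3.5,0.7,0],[0,0,0],0],
    [[-3,0.6,0],[0,0,0],0],
    [[0,0,0],[0,0,0],0],
    [[0,0,0],[0,0,0],0],
  ],
)

```text
t: 15.0
eef_pos: [336.3, 222.5, 190.2]
tcp_rot: [3.141, 0.0, 0.489]
ft_force: [0.1, 0.2, 0.6]
opening: 0.141
grip_force: 0.0
```

Run:
```python
from h import *
s=state();print(s["eef_pos"],s["opening"],s["tcp_rot"],s["joints"])
i=read_camera("side");j=read_camera("top")
a=cv2.resize(i[80:250,140:300],None,fx=2.5,fy=2.5);b=cv2.resize(j[150:280,100:260],None,fx=2.4,fy=2.4)
o=np.zeros((430,790,3),np.uint8);o[:425,:400]=a;o[:b.shape[0],405:405+b.shape[1]]=b
cv2.imwrite("pics/c6.png",o)
```

```text
[336.26046944 222.46649138 190.18452729] 0.1411071992432098 [3.14147972e+00 4.38629965e-04 4.89170249e-01] [ 4.20394196e-01  2.10936694e-01  2.09797742e+00 -1.92976421e-04
  8.33108379e-01  1.50215007e+00]
```

View pics/c6.png

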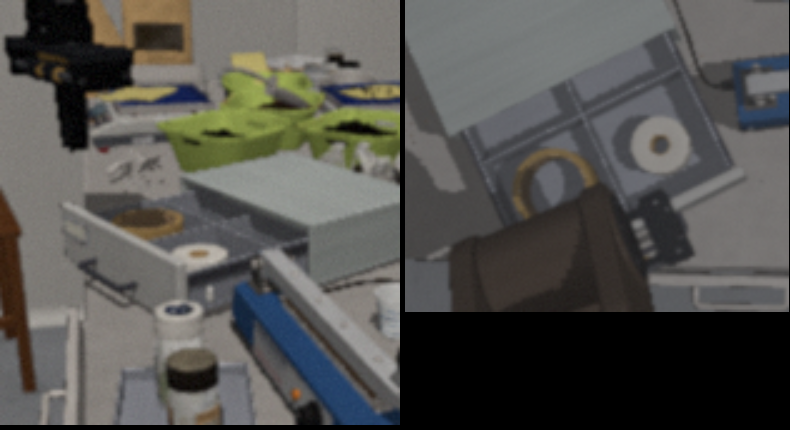

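The roll lies flat in the right bay with the tape beside it, and the gripper is in front of the drawer. I'll back off slightly, descend and touch the front.

Request:
move_arm(
  commands=[
    [[-0.9,-0.5,0],[0,0,0],0],
    [[0,0,-4],[0,0,0],0],
    [[0,0,-4],[0,0,0],0],
    [[0,0,-3],[0,0,0],0],
    [[0,0,-1.5],[0,0,0],0],
    [[0,0,0],[0,0,0],0],
    [[0,0,0],[0,0,0],0],
  ],
)

```text
t: 15.8
eef_pos: [327.4, 217.1, 65.8]
tcp_rot: [3.142, 0.001, 0.488]
ft_force: [1.0, -0.1, 0.4]
opening: 0.007
grip_force: 0.0
```

Request:
move_arm(
  commands=[
    [[0.45,0.23,0],[0,0,0],0],
    [[0.45,0.23,0],[0,0,0],0],
    [[0.45,0.23,0],[0,0,0],0],
    [[0.45,0.23,0],[0,0,0],0],
    [[0.45,0.23,0],[0,0,0],0],
    [[0.45,0.23,0],[0,0,0],0],
  ],
)

```text
t: 16.4
eef_pos: [354.5, 231.2, 65.7]
tcp_rot: [3.142, 0.001, 0.488]
ft_force: [-2.4, -1.2, 2.0]
opening: 0.009
grip_force: 1.1
```

Request:
move_arm(
  commands=[
    [[0.62,0.32,0],[0,0,0],0],
    [[0.62,0.32,0],[0,0,0],0],
    [[0.62,0.32,0],[0,0,0],0],
    [[0.62,0.32,0],[0,0,0],0],
    [[0.62,0.32,0],[0,0,0],0],
    [[0.62,0.32,0],[0,0,0],0],
    [[0.62,0.32,0],[0,0,0],0],
    [[0.62,0.32,0],[0,0,0],0],
    [[0.62,0.32,0],[0,0,0],0],
    [[0.62,0.32,0],[0,0,0],0],
  ],
)

```text
t: 17.4
eef_pos: [416.9, 263.4, 65.6]
tcp_rot: [3.142, 0.0, 0.488]
ft_force: [-1.4, -0.5, 0.5]
opening: 0.006
grip_force: 0.9
```

Request:
move_arm(
  commands=[
    [[0.62,0.32,0],[0,0,0],0],
    [[0.62,0.32,0],[0,0,0],0],
    [[0.62,0.32,0],[0,0,0],0],
    [[0.62,0.32,0],[0,0,0],0],
    [[0.62,0.32,0],[0,0,0],0],
    [[0.62,0.32,0],[0,0,0],0],
    [[0.62,0.32,0],[0,0,0],0],
    [[0.62,0.32,0],[0,0,0],0],
    [[0.62,0.32,0],[0,0,0],0],
    [[0.54,0.27,0],[0,0,0],0],
  ],
)

```text
t: 18.4
eef_pos: [478.2, 294.9, 65.7]
tcp_rot: [3.141, -0.0, 0.488]
ft_force: [-2.1, 0.5, 0.2]
opening: 0.003
grip_force: 0.8
```

Request:
move_arm(
  commands=[
    [[0.36,0.18,0],[0,0,0],0],
    [[0.36,0.18,0],[0,0,0],0],
    [[0.36,0.18,0],[0,0,0],0],
    [[0.27,0.14,0],[0,0,0],0],
    [[0.27,0.14,0],[0,0,0],0],
    [[0.27,0.14,0],[0,0,0],0],
  ],
)

```text
t: 19.0
eef_pos: [496.7, 304.3, 65.7]
tcp_rot: [3.141, 0.0, 0.488]
ft_force: [-2.5, -0.5, 1.3]
opening: 0.006
grip_force: 1.8
```

Request:
move_arm(
  commands=[
    [[0.22,0.11,0],[0,0,0],0],
    [[0.22,0.11,0],[0,0,0],0],
    [[0.22,0.11,0],[0,0,0],0],
  ],
)

```text
t: 19.3
eef_pos: [499.1, 305.6, 65.6]
tcp_rot: [-3.142, 0.01, 0.489]
ft_force: [-21.4, -11.3, 17.7]
opening: 0.002
grip_force: 11.1
```

The force is higher than the catch should give, so I'll look before pushing on.

Run:
```python
from h import *
s=state();print(s["eef_pos"],s["ft_force"],s["moment"])
i=read_camera("side");j=read_camera("top")
a=cv2.resize(i[110:230,150:290],None,fx=3.2,fy=3.2);b=cv2.resize(j[90:250,90:240],None,fx=2.25,fy=2.25)
o=np.zeros((400,790,3),np.uint8);o[:384,:448]=a;o[:b.shape[0],450:450+b.shape[1]]=b
cv2.imwrite("pics/c7.png",o)
```

```text
[499.09672809 305.58046703  65.64635661] [-21.41500277 -11.28078475  17.6927045 ] [-1.87754195  3.34772194 -0.09054328]
```

View pics/c7.png

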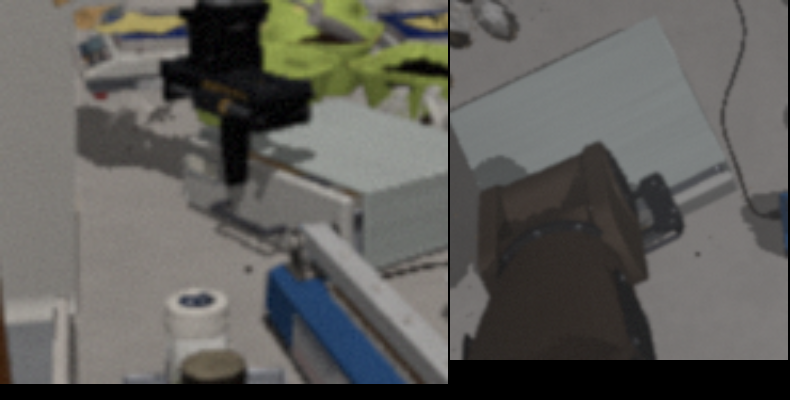

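The drawer is nearly home with about a 10 mm gap left. The fingertips are flat on the front above the handle and nothing else is touching. I'll advance gently.

Request:
move_arm(
  commands=[
    [[0,0,0],[0,0,0],0],
    [[0,0,0],[0,0,0],0],
  ],
)

```text
t: 19.6
eef_pos: [501.5, 306.8, 65.6]
tcp_rot: [-3.142, 0.004, 0.488]
ft_force: [-8.8, -3.5, 5.6]
opening: 0.004
grip_force: 4.1
```

Request:
move_arm(
  commands=[
    [[0.09,0.045,0],[0,0,0],0],
    [[0,0,0],[0,0,0],0],
  ],
)

```text
t: 19.8
eef_pos: [502.9, 307.6, 65.7]
tcp_rot: [-3.142, 0.003, 0.488]
ft_force: [-6.3, -1.6, 3.0]
opening: 0.006
grip_force: 3.0
```

Request:
move_arm(
  commands=[
    [[0.13,0.07,0],[0,0,0],0],
    [[0.13,0.07,0],[0,0,0],0],
    [[0.13,0.07,0],[0,0,0],0],
    [[0,0,0],[0,0,0],0],
  ],
)

```text
t: 20.2
eef_pos: [508.4, 310.3, 65.8]
tcp_rot: [3.141, -0.001, 0.488]
ft_force: [0.8, -0.6, -0.1]
opening: 0.004
grip_force: 0.0
```

Request:
move_arm(
  commands=[
    [[0.1,0.05,0],[0,0,0],0],
    [[0.1,0.05,0],[0,0,0],0],
    [[0,0,0],[0,0,0],0],
  ],
)

```text
t: 20.5
eef_pos: [509.0, 310.6, 65.7]
tcp_rot: [3.141, 0.003, 0.488]
ft_force: [-6.6, -4.7, 5.0]
opening: 0.006
grip_force: 3.6
```

Request:
move_arm(
  commands=[
    [[0.09,0.05,0],[0,0,0],0],
    [[0,0,0],[0,0,0],0],
  ],
)

```text
t: 20.7
eef_pos: [509.0, 310.6, 65.7]
tcp_rot: [3.141, 0.005, 0.488]
ft_force: [-10.4, -6.7, 8.9]
opening: 0.007
grip_force: 6.2
```

Request:
move_arm(
  commands=[
    [[-0.45,-0.23,0],[0,0,0],0],
    [[-0.9,-0.45,0],[0,0,0],0],
    [[-1.8,-0.9,0],[0,0,0],0],
    [[-1.8,-0.9,0],[0,0,0],0],
    [[0,0,4],[0,0,0],0],
    [[0,0,4],[0,0,0],0],
    [[0,0,4],[0,0,0],0],
    [[-4,-2,2],[0,0,0],0],
    [[0,0,0],[0,0,0],0],
  ],
)

```text
t: 21.6
eef_pos: [418.6, 265.7, 208.3]
tcp_rot: [3.141, -0.003, 0.489]
ft_force: [-0.7, 0.3, -0.7]
opening: 0.006
grip_force: 0.0
```

Run:
```python
from h import *
s=state();print(s["eef_pos"],s["ft_force"])
i=read_camera("side");j=read_camera("top")
a=cv2.resize(i[110:320,150:300],None,fx=2.7,fy=2.7);b=cv2.resize(j[90:270,90:260],None,fx=2.2,fy=2.2)
o=np.zeros((570,790,3),np.uint8);o[:a.shape[0],:a.shape[1]]=a;o[:b.shape[0],410:410+b.shape[1]]=b
cv2.imwrite("pics/c8.png",o)
```

```text
[418.57400916 265.68891811 208.28149258] [-0.72649465  0.33407518 -0.67240361]
```

View pics/c8.png

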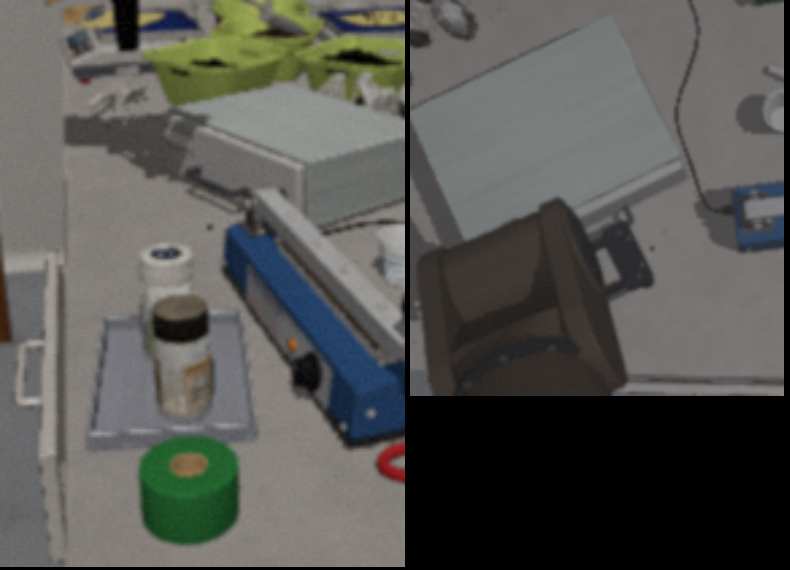

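The drawer is shut flush with the cabinet and has stayed shut, both jars stand upright on the tray, and the arm is clear. I'll hand it in.

```bash
python3 -c "
from cell import env
print(env.job_done())"
```

```text
the job is handed in; nothing more can be done
None
```

I handed the job in at about 22 s: the spice jar stands on the tray beside the other jar, the white label roll lies flat in the right-hand bay beside the tape, and the drawer is pushed home, caught and staying shut.

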